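# Put the whetstone away and lower the heavy chest lid

## Task

Lay the whetstone in its empty bay inside the open sharpening chest, flat on the floor, and let go of it. Then bring the heavy lid down by its bar handle, keeping hold of it all the way so that it never drops or slams and without forcing its hinges, until it is fully shut, and let go. Leave the mallet, the brush and the jar alone.

Things in the scene. Friction and masses are not known exactly. Their poses are not given: they have to be found in the camera images.
- chest: Low wooden chest fixed to the bench, 165 mm deep (x) by 260 mm wide (y) by 80 mm high, walls and floor 10 mm thick, open on top under its lid. Origin: centre of its underside, on the bench. Its x axis points from its front (handle side, towards the robot) to the hinge at the back; z up.
- bay (a point): Centre of the bay's floor (10 mm above the bench), 12 mm in front of and 45 mm left (+y) of the chest's centre. The bay is a rectangle 108 mm (chest x) by 56 mm (chest y) inside a low ledge 6 mm wide and 8 mm high above the floor. Axes as the chest's.
- stone_center (a point): Centre of the whetstone: a loose block, grey stone over a pale wooden shoe, 100 mm (own x) by 46 mm (own y) by 34 mm (z), 0.35 kg, lying flat on the bench to the robot's left, its centre 17 mm above the bench. Either way round is right in the bay.
- hinge_line (a point): Middle of the lid's hinge line, fixed to the chest: 82 mm behind its centre, 84 mm above the bench, along the chest's y. The hinges sit in slots and slip up or down in them (the lid is then forced) if the bar is pushed or pulled at them with over about 15 N, as when the shut lid is pressed. The lid is 170 mm deep, 266 wide, 18 thick; its underside lies in the plane of the hinge line.
- bar_shut (a point): Middle of the lid's handle bar if the lid lay level: 235 mm in front of the hinge line, 9 mm above it; really the shut bar is 0 to 12 mm higher, see lid. The bar turns with the lid: upright it is 235 mm above the hinge line, 9 mm behind. Round steel bar, 16 mm thick, 150 long, parallel to the hinge line, on two 12 mm posts 62 mm either side of its middle; 57 mm gap from bar to lid edge.
- lid (a joint): Opening angle (rad) of the heavy lid, from its shut stop: 0 fully shut, 1.75 most. A seal of unknown thickness stops it short of level, so its slope from level is this plus an unmeasured 0 to 0.05, fixed in a run. About 1.4 kg (20 % either way). Hinge friction about 0.75 N m: it stays up near upright, but from somewhere between 1.2 and 0.6 rad down it falls and slams if let go. Shut, its weight holds it.
- mallet: Bystander: wooden carver's mallet standing on its head, 80 mm across, 220 mm high, origin under its centre.
- brush: Bystander: bench brush lying bristles down, 270 mm long, 54 mm high, origin at the bench where handle meets head.
- oil_jar: Bystander: small amber jar, 60 mm across, 90 mm high, origin under its centre.
There are look-alikes about, which are no part of the job. Several things look just like the part that bears stone_center: the one meant starts farthest from the robot's base.

How it is judged:
On the way, in this order (a step that is already met when the one before it is completed fails the run):
1. the whetstone lies flat in the bay, released, the lid still up (z of stone_center in the frame of bay below 0.02 m and horizontal distance between stone_center and bay below 0.011 m and contact force between the fingers and stone below 0.05 N and value of joint lid above 1 rad), for 0.2 s.
2. the lid is fully shut (value of joint lid below 0.008 rad), for 0.2 s.
At the end, for the whole second after the job is handed in: The lid is fully shut (within 0.008 rad, 2 mm at its handle), with the whetstone flat on the bay's floor (centre within 3 mm of its resting height and 11 mm of the bay's centre) (value of joint lid below 0.008 rad and z of stone_center in the frame of bay below 0.02 m and horizontal distance between stone_center and bay below 0.011 m); the robot touches nothing.
It fails at once if the lid drops (turns downwards faster than 0.9 rad/s) (velocity of joint lid below -0.9 rad/s).
It fails at once if the lid slams (closes faster than 0.5 rad/s just before it is shut, 0.1 to 0.003 rad) (value of joint lid between 0.003 and 0.1 rad and velocity of joint lid below -0.5 rad/s).
It fails at once if the lid is forced: its hinges slip more than 1.5 mm in their slots (distance of lid from where it was at the start of the episode above 0.0015 m).
It fails at once if the mallet, brush or jar is disturbed (moved more than 30 mm) (distance of any of mallet, brush, oil_jar from where it was at the start of the episode above 0.03 m).
It also fails if it takes over 72 s, if anything falls off the work surface, if the arm or the gripper's body presses on something with over 40 N, if the wrist force passes 120 N, or if a joint passes its speed limit or range.

## Robot

A 7-joint arm with a two-finger parallel gripper is mounted at the origin on the work surface. World frame = base frame: x ahead of the robot, y to its left, z up, the work surface at z = 0. Lengths are in m, angles in rad, forces in N, time in s.
With the tool pointing down it reaches from about 0.425 to 0.925 m from the base axis. Payload 6.8 kg.
Tool frame: the origin (TCP) lies on the centre line of the jaws, within the pads' length; the fingertips stand bot.finger_overhang ahead of it and the grasp point (between the pads) lies 3 mm ahead of it (bot.finger_overhang is the distance from the TCP to the fingertips, in m); z points along the fingers, y is the direction in which the jaws open and shut (so a half turn about z gives the same grasp; the last joint's range is limited). The gripper opens to 85 mm and grips with 20 to 120 N. Pads are 22 mm wide; open, the fingers measure 114 mm over their backs; the gripper's body (76 mm by 85 mm) begins 54 mm behind the grasp point. The pads swing forward as they close: fully open they stand 13 mm farther back than shut.
Start: joints at [-1.439, 0.477, 0.022, 1.555, -0.011, 1.109, -0.083], TCP at [0.16, 0.656, 0.253] pointing down, gripper open.
Joint ranges: [-2.96, 2.96], [-0.34, 2.1], [-1.41, 1.46], [0.24, 2.44], [-1.37, 4.51], [0.17, 1.92], [-2.96, 2.96]. Speed limits (rad/s): [2.39, 2.39, 3.14, 3.14, 3.14, 3.14, 3.14].

## Interface

Orientations are given as a unit quaternion [w, x, y, z].
In Python, from station import bot gives the robot as it stands.
- The arm moves only by the tool drive_tool, never from a script. Its argument "increments" is text: rows parted by semicolons, each of 4 numbers parted by spaces: the shift along the world's x, y, z in m, then the turn about the world's z in rad. In form: tx ty tz spin; .... A call has 1 to 12 rows; each row shifts and turns the commanded pose from where the row before left it; what a row does not reach is not made up. A row lasts 1/12 s, in which the tool goes at most 41.7 mm and 7.16 degrees, less where a joint would pass 70% of its speed; a pose out of reach is approached as far as the arm can. A call is refused whole if a number of a shift passes 0.0417 or a number of a turn 0.125, either way. A call with a gripper value outside its range is refused whole. "grip" is the opening, from 0 (shut) to 1 (fully open), set as the call begins (left out, the last holds). The fingers move at their own pace and stop on an object; "squeeze" is the grip in N (left out, the last holds). Time passes only in rows, so rows that do not move let the fingers close. It gives the time, the measured TCP pose, the force and the opening at its end, in the units of the state.
- bot.get_obs(): the state, without advancing time (a new reading comes with each control period).
- bot.read_camera(name): name is "side" or "top" or "wrist"; returns the picture (384x512x3 uint8, red, green, blue); there is no depth.
- bot.calibration(name): a dict with "fx", "fy", "cx", "cy" (pixels), "camera_from_world" (4x4, takes a point from world to camera coordinates). Camera axes: x right, y down, z forward; pixel columns grow to the right and rows downward; lengths in m; the calibration is good to about 2 mm. A picture is of the moment at which its call begins: read the wrist's pose just before it. calibration takes no time and is no camera call; for the wrist camera it gives the pose at the moment of the call.
- bot.hand_in(): hands the job in, once; it reports no verdict.
The state is a dict: "t": time; "q": joint angles; "joint_vel": joint speeds; "joint_torque": joint torques, N m; "eef_pos": TCP position; "tool_rot": TCP orientation; "contact_force": force on the tool from outside, world axes, zero at the start; "torque": the same for the moment, N m; "gripper_width": opening from 0.0 (shut) to 1.0 (fully open).
Only numpy, scipy, OpenCV 4.12 (cv2) and the standard library are available. Lean on these libraries where they do the work, as an engineer would, in place of code of your own. Each camera call takes 0.05 s, during which the arm holds its last target.

## Working session

There is one attempt and no reset: what is moved stays moved. The work goes in short steps, Python scripts to look and compute and a tool call to move; the robot and the scene stay as the last step left them, time stands still between calls to the robot, and variables do not carry over. Pictures are saved under pics/ and viewed, and the job is handed in when it is done.

Besides the shell and the picture viewer there is one more tool, called after "Emit:" as name(argument=value, ...) on one line, values as JSON. drive_tool: Moves the arm, as the interface text tells. Its arguments: {"type":"object","properties":{"increments":{"type":"string"},"grip":{"type":"number"},"squeeze":{"type":"number"}},"required":["increments"]}

```bash
mkdir -p pics; ls
python3 - <<'E'
from station import bot
import cv2,numpy as np
o=bot.get_obs()
print({k:np.round(v,3) for k,v in o.items()}, bot.finger_overhang)
for n in ["side","top","wrist"]:
    c=bot.calibration(n); im=bot.read_camera(n)
    cv2.imwrite(f"pics/{n}0.png",im[:,:,::-1]); print(n,c['fx'],c['fy'],c['cx'],c['cy'],np.round(c['camera_from_world'],3).tolist())
E
```

```text
pics
{'t': np.float64(0.0), 'q': array([-1.439,  0.478,  0.022,  1.556, -0.011,  1.109, -0.083]), 'joint_vel': array([ 0.001,  0.   , -0.   , -0.001, -0.   ,  0.001, -0.001]), 'joint_torque': array([-1.0000e-03, -5.9647e+01,  1.6080e+00, -2.8119e+01,  1.3000e-02,
        1.0000e-02,  0.0000e+00]), 'eef_pos': array([0.16 , 0.655, 0.252]), 'tool_rot': array([-0.   ,  0.12 ,  0.993, -0.001]), 'contact_force': array([ 0.3  , -0.601,  0.01 ]), 'torque': array([ 0.006,  0.034, -0.031]), 'gripper_width': np.float64(0.999)} 0.022
side 371.75137979333414 371.75137979333414 258.216022456068 193.2794033769807 [[0.771, -0.637, 0.004, -0.405], [-0.401, -0.49, -0.774, 0.235], [0.494, 0.595, -0.634, 1.054], [0.0, 0.0, 0.0, 1.0]]
top 481.3417446932239 481.3417446932239 258.8050957147421 198.75022974173618 [[-0.0, -1.0, -0.005, -0.018], [-0.977, 0.001, -0.213, 0.482], [0.213, 0.005, -0.977, 1.683], [0.0, 0.0, 0.0, 1.0]]
wrist 291.5748237061221 291.5748237061221 255.5950014715633 189.10304349574284 [[0.238, 0.971, -0.003, -0.673], [0.926, -0.226, 0.302, -0.04], [0.293, -0.074, -0.953, 0.38], [0.0, 0.0, 0.0, 1.0]]
```

View pics/side0.png

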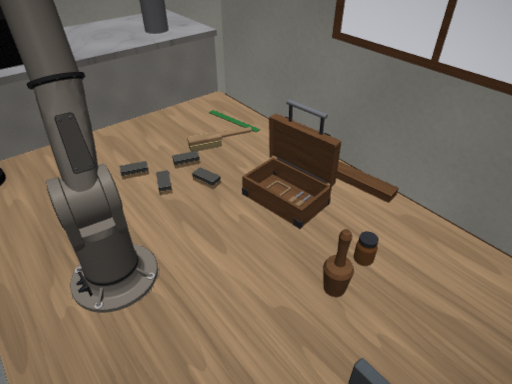

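View pics/top0.png

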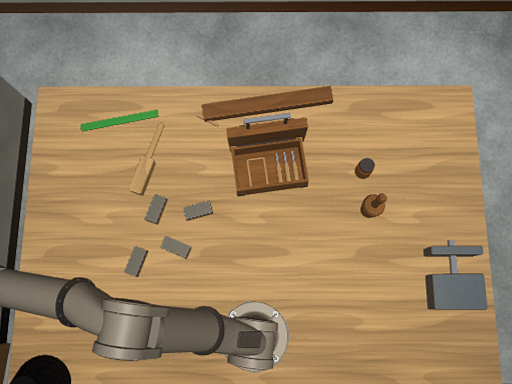

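View pics/wrist0.png

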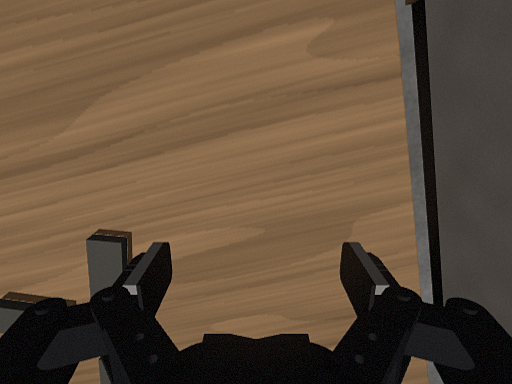

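```bash
cat > h.py <<'E'
import numpy as np,cv2
def ray(c,u,v):
    M=np.array(c['camera_from_world']);R=M[:3,:3];t=M[:3,3]
    d=np.array([(u-c['cx'])/c['fx'],(v-c['cy'])/c['fy'],1.])
    return -R.T@t, R.T@d
def onz(c,u,v,z):
    o,d=ray(c,u,v); return o+d*(z-o[2])/d[2]
def proj(c,p):
    M=np.array(c['camera_from_world']);q=M[:3,:3]@np.array(p)+M[:3,3]
    return np.array([c['fx']*q[0]/q[2]+c['cx'],c['fy']*q[1]/q[2]+c['cy']])
def crop(im,x0,y0,x1,y1,s,name):
    cv2.imwrite(name,cv2.resize(im[y0:y1,x0:x1,::-1],None,fx=s,fy=s,interpolation=cv2.INTER_CUBIC))
E
python3 - <<'E'
from station import bot
from h import *
c=bot.calibration("top")
for p in [(156,209),(198,211),(176,247),(136,262)]:
    w=onz(c,*p,.034); print(p,w.round(3),np.hypot(w[0],w[1]).round(3))
im=cv2.imread("pics/top0.png")[:,:,::-1]
crop(im,120,180,250,280,6,"pics/c1.png")
crop(im,220,100,320,200,6,"pics/c2.png")
im=cv2.imread("pics/side0.png")[:,:,::-1]
crop(im,230,95,345,225,4.5,"pics/c3.png")
E
```

```text
(156, 209) [0.448 0.355 0.034] 0.571
(198, 211) [0.441 0.202 0.034] 0.485
(176, 247) [0.31  0.277 0.034] 0.416
(136, 262) [0.257 0.417 0.034] 0.49
```

View pics/c1.png

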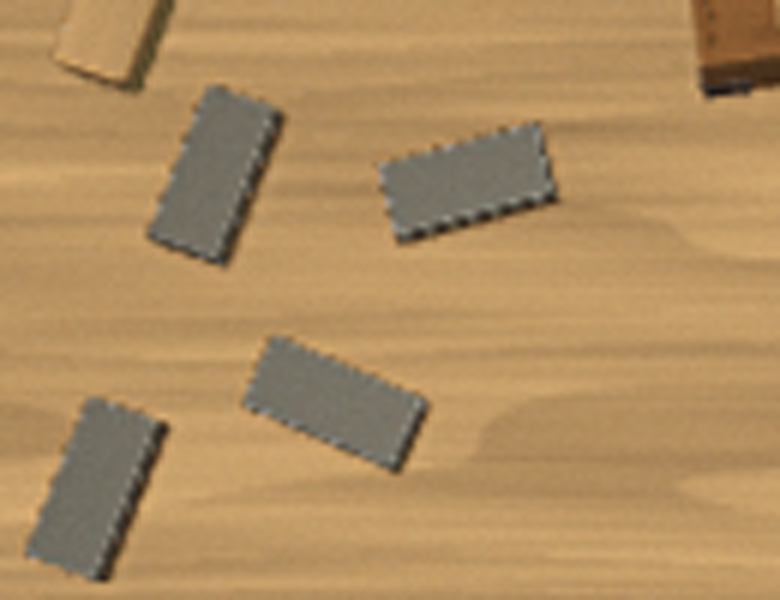

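View pics/c2.png

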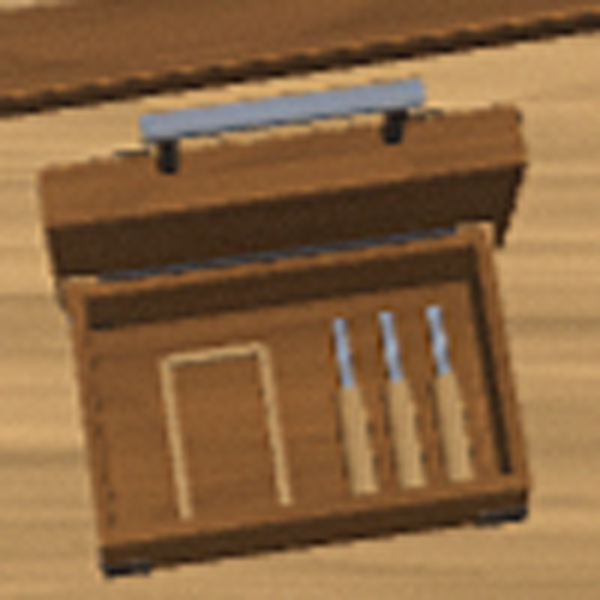

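View pics/c3.png

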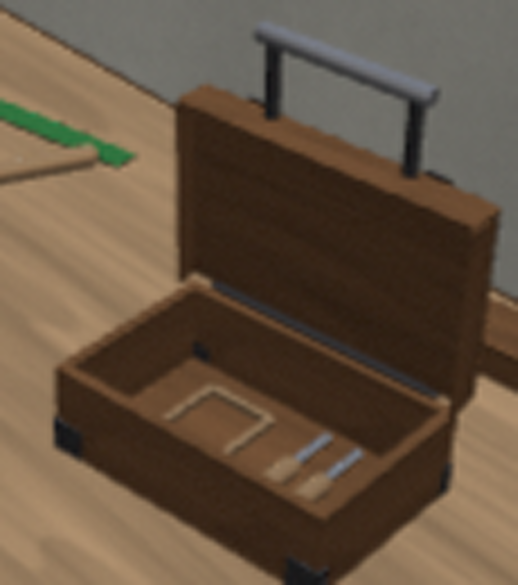

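```bash
cat > fit.py <<'E'
from station import bot
from h import *
from scipy.optimize import least_squares
ct=bot.calibration("top");cs=bot.calibration("side")
def T(u,v): return (220+(u)/6.-.4,100+v/6.-.4)
def S(u,v): return (230+u/4.5-.4,95+v/4.5-.4)
hx,hy=.0825,.13
obs=[(ct,T(104,548),(-hx,hy,.08)),(ct,T(525,490),(-hx,-hy,.08)),(ct,T(104,575),(-hx,hy,0)),(ct,T(525,517),(-hx,-hy,0)),
(cs,S(58,370),(-hx,hy,.08)),(cs,S(322,520),(-hx,-hy,.08)),(cs,S(452,405),(hx,-hy,.08)),
(ct,T(510,475),(-hx+.01,-hy+.01,.08)), 
(ct,T(161,357),(-.012+.06,.045+.034,.018)),(ct,T(268,343),(-.012+.06,.045-.034,.018))]
def w(p,l):
    c,s=np.cos(p[2]),np.sin(p[2]); return (p[0]+c*l[0]-s*l[1],p[1]+s*l[0]+c*l[1],l[2])
def f(p): return np.concatenate([proj(c,w(p,l))-np.array(o) for c,o,l in obs])
r=least_squares(f,[.55,0,0.1],loss='soft_l1')
print(r.x.round(4)); print(f(r.x).reshape(-1,2).round(1).tolist())
p=r.x
print("bay",np.round(w(p,(-.012,.045,.01)),4),"hinge",np.round(w(p,(.082,0,.084)),4))
np.save("chest.npy",p)
# lid angle fit: bar ends
def bar(a,y): # radial .235 , offset .009
    return w(p,(.082-.235*np.cos(a)+.009*np.sin(a),y,.084+.235*np.sin(a)+.009*np.cos(a)))
for a in [1.3,1.4,1.45,1.5,1.55,1.6,1.65,1.7]:
    print(a,[ (proj(c,bar(a,y))).round(1).tolist() for c in (ct,cs) for y in (.075,-.075)], np.round(bar(a,0),3))
# stone
im=cv2.imread("pics/top0.png");
def C(u,v): return (120+u/6.-.4,180+v/6.-.4)
cor=[onz(ct,*C(*q),.034)[:2] for q in [(212,86),(282,115),(224,263),(150,236)]]
print(np.round(cor,3),np.mean(cor,0).round(4)); 
d=(np.array(cor[0])-cor[3]+np.array(cor[1])-cor[2]);print("yaw",np.arctan2(d[1],d[0]),[np.linalg.norm(np.array(cor[i])-cor[(i+1)%4]).round(4) for i in range(4)])
E
python3 fit.py
```

```text
[ 0.6038 -0.0549  0.1381]
[[-1.0, -0.0], [1.1, -0.2], [0.2, 0.4], [-1.0, 0.6], [-0.3, -0.9], [0.8, -0.2], [1.8, 1.2], [0.4, 0.0], [-0.5, 0.2], [-0.4, 0.1]]
bay [ 0.5857 -0.012   0.01  ] hinge [ 0.685  -0.0436  0.084 ]
1.3 [[245.0, 137.6], [292.3, 131.3], [277.2, 108.6], [316.0, 124.4]] [ 0.631 -0.051  0.313]
1.4 [[244.0, 130.3], [291.3, 124.0], [282.0, 105.0], [320.7, 120.4]] [ 0.654 -0.048  0.317]
1.45 [[243.5, 126.6], [290.8, 120.3], [284.3, 103.4], [323.0, 118.6]] [ 0.666 -0.046  0.318]
1.5 [[243.0, 123.1], [290.2, 116.8], [286.6, 102.0], [325.3, 117.1]] [ 0.677 -0.045  0.319]
1.55 [[242.5, 119.6], [289.6, 113.3], [288.9, 100.8], [327.5, 115.7]] [ 0.689 -0.043  0.319]
1.6 [[242.1, 116.1], [289.1, 109.9], [291.2, 99.8], [329.7, 114.5]] [ 0.701 -0.041  0.319]
1.65 [[241.6, 112.8], [288.5, 106.6], [293.4, 99.0], [331.8, 113.5]] [ 0.712 -0.04   0.318]
1.7 [[241.1, 109.6], [287.9, 103.4], [295.5, 98.3], [333.8, 112.7]] [ 0.724 -0.038  0.316]
[[0.504 0.361]
 [0.486 0.318]
 [0.395 0.349]
 [0.412 0.394]] [0.4492 0.3555]
yaw -0.33688670444000773 [np.float64(0.047), np.float64(0.0962), np.float64(0.0483), np.float64(0.0984)]
```

Four look-alikes in the top view: pixels (156,209), (198,211), (176,247) and (136,262). Their distances from the base are 0.571, 0.485, 0.416 and 0.490 m. The one at (156,209) is farthest, so it is the one meant, and the enlarged crop showed it clearly at crop (215,175). The chest fit left residuals of about 1 px. The lid is up at about 1.53 rad from level. Next I move above the stone.

Emit:
drive_tool(increments="0.024 -0.025 -0.006 -0.008;0.024 -0.025 -0.006 -0.008;0.024 -0.025 -0.006 -0.008;0.024 -0.025 -0.006 -0.008;0.024 -0.025 -0.006 -0.008;0.024 -0.025 -0.006 -0.008;0.024 -0.025 -0.006 -0.008;0.024 -0.025 -0.006 -0.008;0.024 -0.025 -0.006 -0.008;0.024 -0.025 -0.006 -0.008;0.024 -0.025 -0.006 -0.008;0.024 -0.025 -0.006 -0.008", grip=1)

```text
t: 1.15
eef_pos: [0.4492, 0.3542, 0.1809]
tool_rot: [-0.0, 0.167, 0.986, -0.0]
contact_force: [-0.1, -0.3, -0.4]
gripper_width: 1.003
```

Emit:
drive_tool(increments="0 0 0 0;0 0 0 0")

```text
t: 1.32
eef_pos: [0.4498, 0.3531, 0.1808]
tool_rot: [0.0, 0.17, 0.986, -0.001]
contact_force: [-0.9, 0.8, 0.7]
gripper_width: 0.999
```

```bash
cat > look.py <<'E'
import sys
from station import bot
from h import *
n,name=sys.argv[1:3]
o=bot.get_obs();c=bot.calibration(n); im=bot.read_camera(n)
cv2.imwrite(f"pics/{name}.png",im[:,:,::-1])
np.save(f"pics/{name}.npy",np.array([c],dtype=object))
R=o['tool_rot']
print(o['t'].round(2),'q',o['q'].round(3).tolist(),'p',o['eef_pos'].round(4).tolist(),'rot',R.round(4).tolist(),'F',o['contact_force'].round(1).tolist(),'w',round(float(o['gripper_width']),3))
E
python3 look.py wrist w1
```

```text
Traceback (most recent call last):
  File "look.py", line 9, in <module>
    print(o['t'].round(2),'q',o['q'].round(3).tolist(),'p',o['eef_pos'].round(4).tolist(),'rot',R.round(4).tolist(),'F',o['contact_force'].round(1).tolist(),'w',round(float(o['gripper_width']),3))
          ^^^^^^^^^^^^
AttributeError: 'float' object has no attribute 'round'
```

View pics/w1.png

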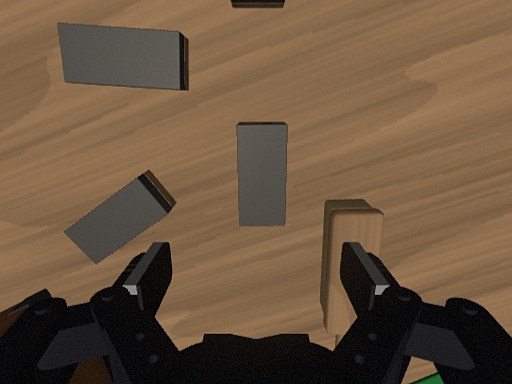

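```bash
sed -i "s/o\['t'\].round(2)/round(float(o['t']),2)/" look.py
python3 - <<'E'
from station import bot
from h import *
o=bot.get_obs();print(o['q'].round(3),o['eef_pos'].round(4),o['tool_rot'].round(4),o['joint_vel'].round(3))
c=bot.calibration("wrist")
cor=np.array([onz(c,*q,.034)[:2] for q in [(237,125),(287,125),(285.5,226),(239,226)]])
print(cor.round(4),cor.mean(0).round(4))
d=cor[0]-cor[3]+cor[1]-cor[2];print("yaw",np.arctan2(d[1],d[0]),[np.linalg.norm(cor[i]-cor[(i+1)%4]).round(4) for i in range(4)])
R=o['tool_rot'];ya=np.arctan2(R[2]**2-R[1]**2,2*R[1]*R[2]);print("jaw",ya)
j=np.array([np.cos(ya),np.sin(ya)]);k=np.array([-j[1],j[0]])
for q in [(325,203),(330,200),(322,300),(331,213)]:
  for z in (0,.03,.054):
    v=onz(c,*q,z)[:2]-cor.mean(0); print(q,z,"jaw",(v@j).round(3),"perp",(v@k).round(3))
E
```

```text
[-0.89   0.39   0.141  1.883 -0.07   0.873  0.519] [0.4485 0.3551 0.181 ] [-3.000e-04  1.680e-01  9.858e-01 -2.000e-04] [-0.032 -0.005 -0.031 -0.008 -0.003  0.003 -0.002]
[[0.3933 0.3555]
 [0.4082 0.398 ]
 [0.5023 0.3667]
 [0.4869 0.3227]] [0.4477 0.3607]
yaw 2.812728745807348 [np.float64(0.045), np.float64(0.0992), np.float64(0.0466), np.float64(0.0992)]
jaw 1.2331970950063704
(325, 203) 0 jaw 0.07 perp -0.038
(325, 203) 0.03 jaw 0.063 perp -0.027
(325, 203) 0.054 jaw 0.056 perp -0.018
(330, 200) 0 jaw 0.075 perp -0.034
(330, 200) 0.03 jaw 0.067 perp -0.023
(330, 200) 0.054 jaw 0.061 perp -0.015
(322, 300) 0 jaw 0.075 perp -0.165
(322, 300) 0.03 jaw 0.067 perp -0.141
(322, 300) 0.054 jaw 0.061 perp -0.122
(331, 213) 0 jaw 0.078 perp -0.049
(331, 213) 0.03 jaw 0.069 perp -0.037
(331, 213) 0.054 jaw 0.063 perp -0.027
```

```bash
python3 look.py wrist w2
python3 - <<'E'
from h import *
im=cv2.imread("pics/w2.png")[:,:,::-1]; crop(im,220,100,310,250,4,"pics/w2c.png")
E
```

```text
1.37 q [-0.89, 0.39, 0.141, 1.883, -0.07, 0.873, 0.519] p [0.4485, 0.3551, 0.181] rot [-0.0003, 0.168, 0.9858, -0.0002] F [0.4, 0.5, 0.5] w 1.002
```

View pics/w2c.png

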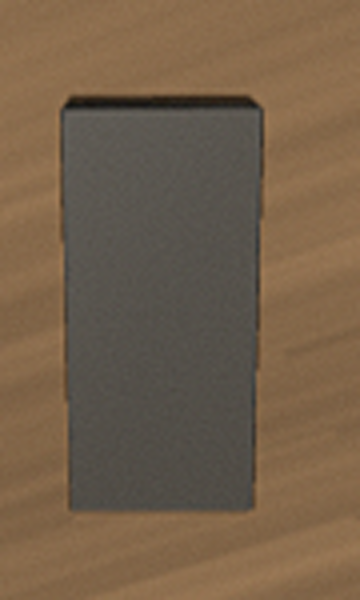

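```bash
cat > top4.py <<'E'
import sys
from h import *
def box(c,pts,z):
    cor=np.array([onz(c,*q,z)[:2] for q in pts]);m=cor.mean(0)
    d=cor[0]-cor[3]+cor[1]-cor[2];return m,np.arctan2(d[1],d[0]),[np.linalg.norm(cor[i]-cor[(i+1)%4]).round(4) for i in range(4)]
E
python3 - <<'E'
from top4 import *
c=np.load("pics/w2.npy",allow_pickle=True)[0]
print(box(c,[(235.2,126.4),(284.8,126.4),(283,226.7),(237,226.7)],.034))
E
```

```text
(array([0.44794522, 0.3584848 ]), np.float64(2.8081376538207246), [np.float64(0.0447), np.float64(0.0987), np.float64(0.0461), np.float64(0.0988)])
```

Emit:
drive_tool(increments="0 0.0025 -0.02 0.003;0 0 -0.026 0;0 0 -0.026 0;0 0 -0.026 0;0 0 -0.024 0;0 0 -0.016 0;0 0 -0.008 0;0 0 0 0;0 0 0 0;0 0 0 0", grip=0.76)

```text
t: 2.25
eef_pos: [0.4487, 0.3594, 0.0365]
tool_rot: [0.001, 0.165, 0.986, 0.001]
contact_force: [-0.5, -0.1, 0.4]
gripper_width: 0.758
```

Emit:
drive_tool(increments="0 0 0 0;0 0 0 0;0 0 0 0;0 0 0 0;0 0 0 0;0 0 0 0", grip=0.3, squeeze=40)

```text
t: 2.75
eef_pos: [0.449, 0.3591, 0.0368]
tool_rot: [0.001, 0.166, 0.986, 0.001]
contact_force: [-0.3, -0.2, 7.2]
gripper_width: 0.531
```

```bash
python3 look.py wrist w3
```

```text
2.75 q [-0.862, 0.605, 0.103, 1.952, -0.106, 0.587, 0.549] p [0.449, 0.3591, 0.0368] rot [0.0006, 0.1656, 0.9862, 0.0011] F [-0.3, -0.2, 7.2] w 0.531
```

View pics/w3.png

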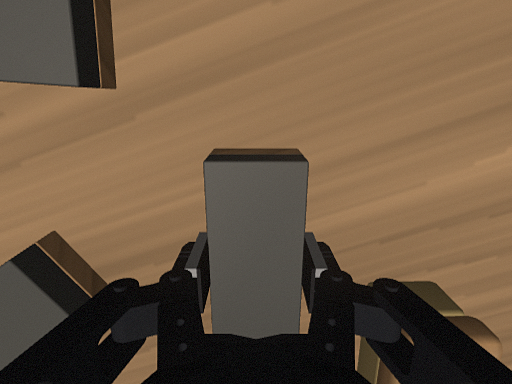

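Emit:
drive_tool(increments="0 0 0.006 0;0 0 0.012 0;0 0 0.02 0;0 0 0.025 0;0 0 0.025 0;0 0 0.02 0;0 0 0.012 0;0 0 0.005 0;0 0 0 0")

```text
t: 3.55
eef_pos: [0.4486, 0.3584, 0.1614]
tool_rot: [0.001, 0.166, 0.986, 0.001]
contact_force: [-0.2, 0.4, -3.7]
gripper_width: 0.525
```

Emit:
drive_tool(increments="0.006 -0.015 0 0.02;0.012 -0.034 0 0.043;0.013 -0.036 0 0.043;0.013 -0.036 0 0.043;0.013 -0.036 0 0.043;0.013 -0.036 0 0.043;0.013 -0.036 0 0.043;0.013 -0.036 0 0.043;0.013 -0.036 0 0.043;0.012 -0.032 0 0.043;0.008 -0.02 0 0.043;0.004 -0.011 0 0.02")

```text
t: 4.55
eef_pos: [0.5811, -0.0106, 0.1587]
tool_rot: [-0.001, -0.067, 0.998, -0.001]
contact_force: [-0.2, 0.1, -3.4]
gripper_width: 0.531
```

Emit:
drive_tool(increments="0 0 0 0;0 0 0 0;0 0 0 0;0 0 0 0")

```text
t: 4.88
eef_pos: [0.5806, -0.0039, 0.1597]
tool_rot: [-0.001, -0.07, 0.998, 0.0]
contact_force: [-0.0, 0.2, -3.8]
gripper_width: 0.531
```

```bash
python3 look.py wrist w4;python3 look.py top t4
```

```text
4.88 q [-0.198, 0.43, 0.126, 1.878, -0.072, 0.839, 1.674] p [0.5806, -0.0039, 0.1597] rot [-0.0007, -0.0696, 0.9976, 0.0004] F [-0.0, 0.2, -3.8] w 0.531
4.93 q [-0.198, 0.43, 0.126, 1.878, -0.071, 0.839, 1.674] p [0.5807, -0.004, 0.1599] rot [-0.0005, -0.0697, 0.9976, 0.0003] F [-0.1, -0.1, -4.3] w 0.528
```

View pics/w4.png

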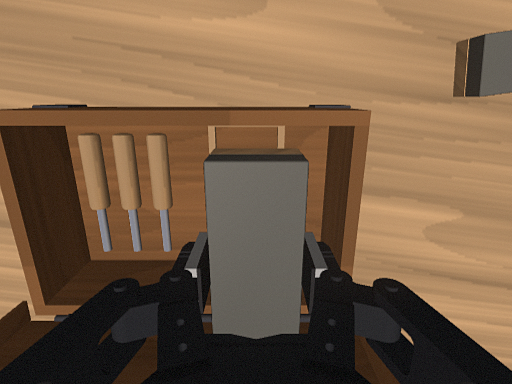

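View pics/t4.png

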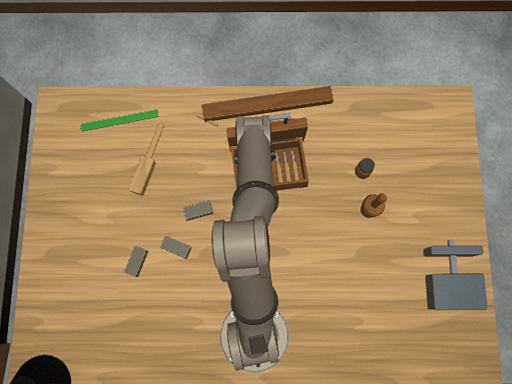

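```bash
cat > ov.py <<'E'
import sys
from h import *
def W(p,l):
    c,s=np.cos(p[2]),np.sin(p[2]); return (p[0]+c*l[0]-s*l[1],p[1]+s*l[0]+c*l[1],l[2])
def rect(cx,cy,a,b,z): return [(cx-a,cy-b,z),(cx+a,cy-b,z),(cx+a,cy+b,z),(cx-a,cy+b,z)]
def draw(im,c,p):
    for r,col in [(rect(0,0,.0825,.13,.08),(0,255,0)),(rect(0,0,.0725,.12,.08),(255,255,0)),(rect(-.012,.045,.06,.034,.018),(0,0,255)),(rect(-.012,.045,.054,.028,.018),(255,0,255)),(rect(0,0,.0725,.12,.01),(0,255,255))]:
        q=np.array([proj(c,W(p,l)) for l in r]); cv2.polylines(im,[np.round((q+.5)*16-8).astype(np.int32)],True,col,1,cv2.LINE_AA,4)
if __name__=="__main__":
    n=sys.argv[1]; c=np.load(f"pics/{n}.npy",allow_pickle=True)[0]
    p=np.load("chest.npy") if len(sys.argv)<4 else np.array(eval(sys.argv[3]))
    x0,y0,x1,y1=eval(sys.argv[2]); s=min(800/(x1-x0),600/(y1-y0))
    im=cv2.imread(f"pics/{n}.png");im=cv2.resize(im[y0:y1,x0:x1],None,fx=s,fy=s,interpolation=cv2.INTER_CUBIC)
    c=dict(c);c['fx']*=s;c['fy']*=s;c['cx']=(c['cx']-x0)*s;c['cy']=(c['cy']-y0)*s
    draw(im,c,p);cv2.imwrite(f"pics/{n}_ov.png",im)
E
python3 ov.py w4 0,90,400,340
```

```text
(no output)
```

View pics/w4_ov.png

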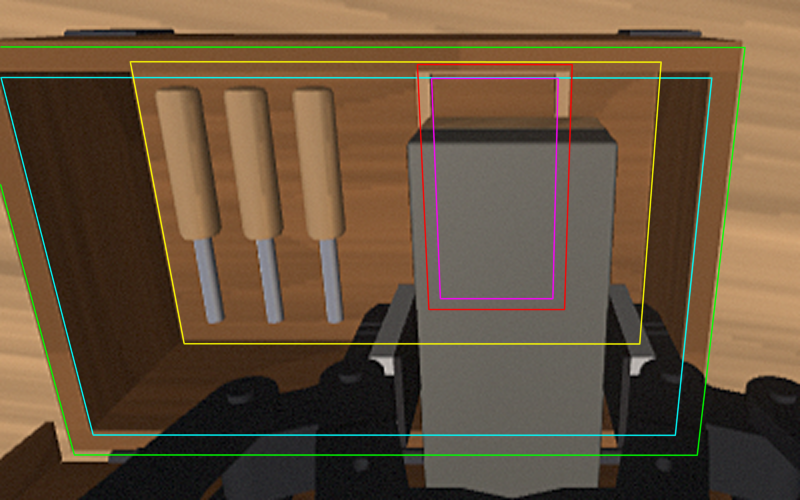

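Run:
```python
from h import *
from ov import W
p=np.load("chest.npy")
c=np.load("pics/w4.npy",allow_pickle=True)[0]
ex=np.array([np.cos(p[2]),np.sin(p[2])]);ey=np.array([-ex[1],ex[0]])
t=np.array([.5806,-.0039])
a,b=[onz(c,*q,.1569)[:2] for q in [(204.5,160.5),(307.5,160.5)]]
d=b-a;print("width",np.linalg.norm(d),"edge ang-chest y",np.arctan2(d[1],d[0])-p[2]-np.pi/2)
m=(a+b)/2
R=[-.0007,-.0696,.9976]; ja=np.arctan2(R[2]**2-R[1]**2,2*R[1]*R[2]);print("jaw",ja,"want",p[2]+np.pi/2)
tx=np.array([np.sin(ja),-np.cos(ja)])
sc=m+.05*tx
print("stone c",sc,"rel tcp along x",(sc-t)@tx,(sc-t)@np.array([-tx[1],tx[0]]))
bay=np.array(W(p,(-.012,.045,0))[:2])
print("need",bay-sc,"TCP need if centred",bay-t)
c=np.load("pics/w3.npy",allow_pickle=True)[0]
m=(onz(c,206,160,.034)+onz(c,306.5,160,.034))[:2]/2
R=[.0006,.1656,.9862]; ja=np.arctan2(R[2]**2-R[1]**2,2*R[1]*R[2]);tx=np.array([np.sin(ja),-np.cos(ja)])
print("w3 rel",(m+.05*tx-[.449,.3591])@tx)
```

```text
width 0.04425332179748264 edge ang-chest y 0.0007013025950066698
jaw 1.710105474252033 want 1.7089362892828708
stone c [ 0.5799257  -0.00506569] rel tcp along x -0.0008296346970867713 -0.0010607639629955292
need [ 0.00582142 -0.0069132 ] TCP need if centred [ 0.00514711 -0.00807889]
w3 rel -0.0005064582996765733
```

Emit:
drive_tool(increments="0.0055 -0.0075 -0.01 0;0 0 -0.015 0;0 0 -0.02 0;0 0 -0.02 0;0 0 -0.01 0;0 0 -0.005 0;0 0 0 0;0 0 0 0;0 0 0 0")

```text
t: 5.73
eef_pos: [0.5877, -0.0133, 0.0813]
tool_rot: [0.001, -0.068, 0.998, -0.0]
contact_force: [-0.2, 0.2, -3.2]
gripper_width: 0.528
```

```bash
python3 look.py wrist w5; python3 ov.py w5 60,60,460,340
```

```text
5.73 q [-0.168, 0.55, 0.111, 1.907, -0.091, 0.688, 1.705] p [0.5877, -0.0133, 0.0813] rot [0.001, -0.0685, 0.9977, -0.0] F [-0.2, 0.2, -3.2] w 0.528
```

View pics/w5_ov.png

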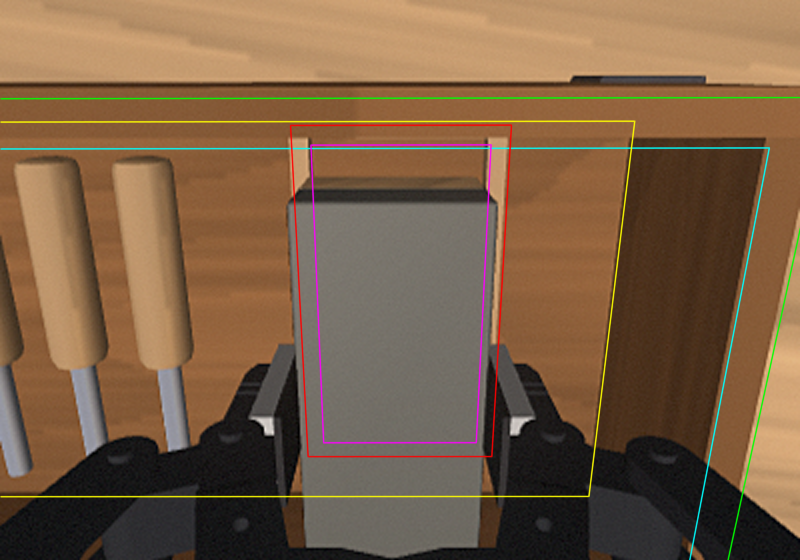

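Run:
```python
from h import *
p=np.load("chest.npy");ex=np.array([np.cos(p[2]),np.sin(p[2])]);ey=np.array([-ex[1],ex[0]])
c=np.load("pics/w5.npy",allow_pickle=True)[0]
f=lambda u,v,z:((onz(c,60+u/2,60+v/2,z)[:2]-p[:2])@ex,(onz(c,60+u/2,60+v/2,z)[:2]-p[:2])@ey)
for n,u,v,z in [("rim in",400,137.5,.08),("rim out",400,86,.08),("stoneL",289,203,.0785),("stoneR",496,203,.0785),("ledge out R",293,139,.018),("ledge out L",508,139,.018),("ledge in R",311,142,.018),("ledge in L",487,142,.018),("rim left in",764,139,.08)]:
    print(n,np.round(f(u,v,z),4))
print("tcp",(np.array([.5877,-.0133])-p[:2])@ex,(np.array([.5877,-.0133])-p[:2])@ey)
```

```text
rim in [-0.0746  0.044 ]
rim out [-0.0848  0.044 ]
stoneL [-0.0606  0.0202]
stoneR [-0.0606  0.0647]
ledge out R [-0.0677  0.0117]
ledge out L [-0.0676  0.0783]
ledge in R [-0.0668  0.0172]
ledge in L [-0.0667  0.0719]
rim left in [-0.0742  0.1187]
tcp -0.010247636206924203 0.04342256290742889
```

Emit:
drive_tool(increments="-0.0032 0.0011 0 0;0 0 -0.006 0;0 0 -0.006 0;0 0 -0.005 0;0 0 -0.003 0;0 0 0 0;0 0 0 0")

```text
t: 6.37
eef_pos: [0.5834, -0.0122, 0.0599]
tool_rot: [-0.0, -0.069, 0.998, -0.0]
contact_force: [0.5, 0.2, -3.7]
gripper_width: 0.53
```

```bash
python3 look.py wrist w6; python3 ov.py w6 60,60,460,340
```

```text
6.37 q [-0.166, 0.578, 0.105, 1.923, -0.095, 0.646, 1.706] p [0.5834, -0.0122, 0.0599] rot [-0.0004, -0.0685, 0.9976, -0.0] F [0.5, 0.2, -3.7] w 0.53
```

View pics/w6_ov.png

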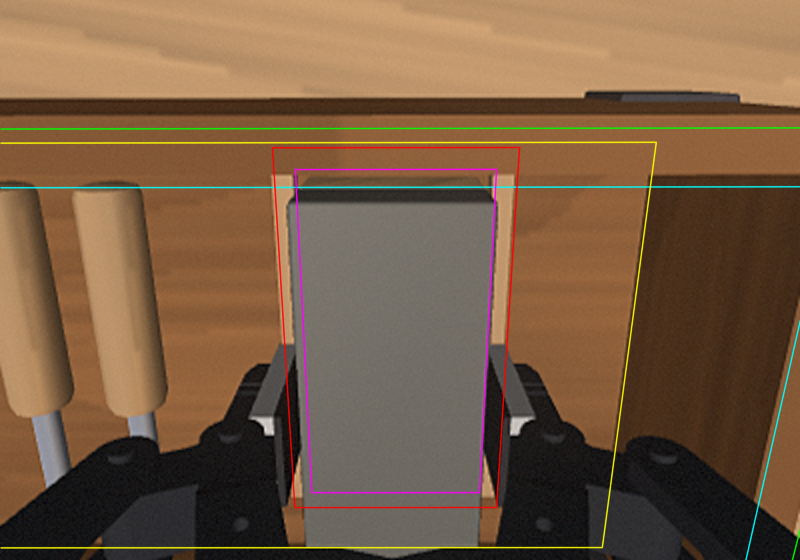

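Run:
```python
from h import *
im=cv2.imread("pics/w6.png")[:,:,::-1]
a=cv2.resize(im[140:170,180:330],None,fx=5,fy=5,interpolation=cv2.INTER_CUBIC)
b=cv2.resize(im[270:325,180:330],None,fx=5,fy=5,interpolation=cv2.INTER_CUBIC)
cv2.imwrite("pics/w6c.png",cv2.convertScaleAbs(np.vstack([a,b])[:,:,::-1],alpha=1.6))
```

```text
(no output)
```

View pics/w6c.png

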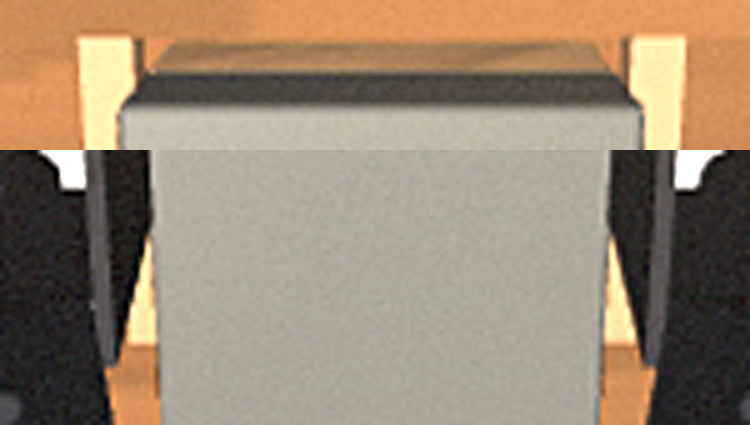

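Run:
```python
from h import *
p=np.load("chest.npy");ex=np.array([np.cos(p[2]),np.sin(p[2])]);ey=np.array([-ex[1],ex[0]])
c=np.load("pics/w6.npy",allow_pickle=True)[0]
f=lambda u,v,z:np.round(((onz(c,u,v,z)[:2]-p[:2])@ex,(onz(c,u,v,z)[:2]-p[:2])@ey),4)
print("back ledge outer (.048)",f(255,309,.018),f(205,309,.018),f(306,309,.018))
print("stone bot front (-.062)",f(180+165/5,148.6,.023),f(180+605/5,148.6,.023))
print("stone top front",f(204,161,.057),f(308,161,.057))
print("rim in (-.0725)",f(255,60+175.5/2,.08),"out",f(255,60+114/2,.08))
print("ledge lat",f(195.6,150,.018),f(207,150,.018),f(306,150,.018),f(317.4,150,.018))
t=np.array([.5834,-.0122])-p[:2];print(t@ex,t@ey)
```

```text
back ledge outer (.048) [0.0443 0.0433] [0.0443 0.0097] [0.0444 0.0774]
stone bot front (-.062) [-0.0646  0.0207] [-0.0645  0.0684]
stone top front [-0.065   0.0216] [-0.0649  0.0664]
rim in (-.0725) [-0.0745  0.0437] out [-0.0848  0.0437]
ledge lat [-0.063   0.0102] [-0.0629  0.0166] [-0.0629  0.072 ] [-0.0629  0.0784]
-0.01435520257371557 0.04510419858212305
```

Emit:
drive_tool(increments="0 0 -0.004 0;0 0 -0.003 0;0 0 -0.003 0;0 0 -0.002 0;0 0 -0.001 0;0 0 0 0;0 0 0 0")

```text
t: 7.0
eef_pos: [0.5837, -0.0122, 0.0473]
tool_rot: [0.0, -0.069, 0.998, 0.0]
contact_force: [-0.4, 0.8, -2.8]
gripper_width: 0.525
```

Emit:
drive_tool(increments="0 0 -0.001 0;0 0 0 0")

```text
t: 7.17
eef_pos: [0.5839, -0.0122, 0.0468]
tool_rot: [0.0, -0.068, 0.998, 0.0]
contact_force: [-1.2, -0.5, 2.2]
gripper_width: 0.525
```

Emit:
drive_tool(increments="0 0 0 0;0 0 0 0;0 0 0 0;0 0 0 0", grip=0.72)

```text
t: 7.5
eef_pos: [0.5839, -0.0122, 0.0465]
tool_rot: [0.0, -0.069, 0.998, -0.0]
contact_force: [-0.1, 0.7, 0.8]
gripper_width: 0.72
```

Emit:
drive_tool(increments="0 0 0.005 0;0 0 0.012 0;0 0 0.02 0;0 0 0.025 0;0 0 0.025 0;0 0 0.02 0;0 0 0.01 0;0 0 0 0;0 0 0 0")

```text
t: 8.25
eef_pos: [0.5837, -0.0121, 0.1636]
tool_rot: [0.0, -0.069, 0.998, 0.0]
contact_force: [0.3, 0.6, -0.5]
gripper_width: 0.719
```

```bash
python3 look.py wrist w7; python3 ov.py w7 60,60,460,340; python3 look.py side s7; python3 ov.py s7 230,85,350,225
```

```text
8.25 q [-0.188, 0.429, 0.131, 1.87, -0.073, 0.846, 1.688] p [0.5837, -0.0121, 0.1636] rot [0.0004, -0.0686, 0.9976, 0.0001] F [0.3, 0.6, -0.5] w 0.719
8.3 q [-0.188, 0.43, 0.131, 1.871, -0.073, 0.846, 1.688] p [0.583, -0.0121, 0.1626] rot [-0.0005, -0.0686, 0.9976, 0.0] F [0.2, 0.4, -1.0] w 0.718
```

View pics/w7_ov.png

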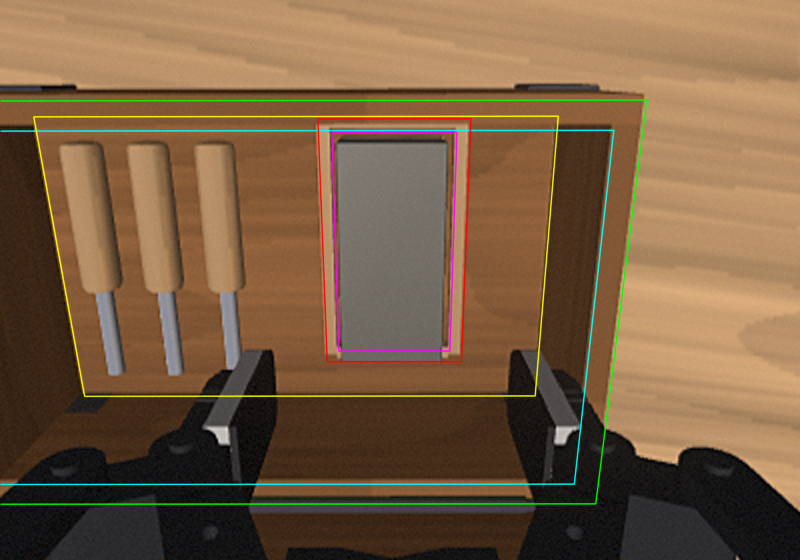

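View pics/s7_ov.png

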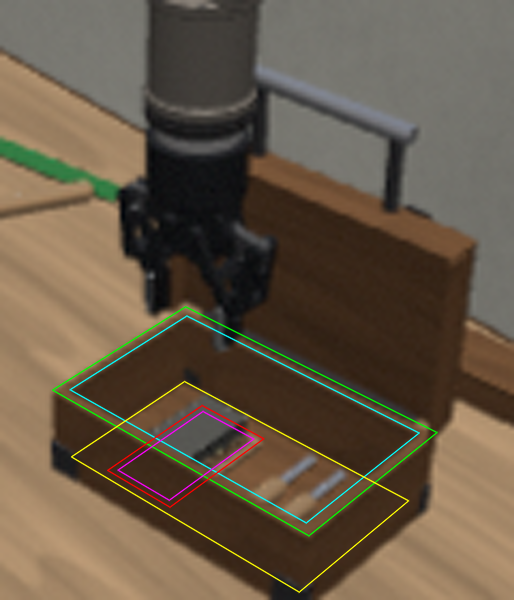

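Run:
```python
from top4 import *
from ov import W
p=np.load("chest.npy");ex=np.array([np.cos(p[2]),np.sin(p[2])]);ey=np.array([-ex[1],ex[0]])
c=np.load("pics/w7.npy",allow_pickle=True)[0]
f=lambda u,v:(60+u/2,60+v/2)
m,a,s=box(c,[f(337,142),f(448,142),f(442,360),f(340,360)],.044)
print((m-p[:2])@ex,(m-p[:2])@ey,a-p[2],s)
def g(u,v,z):
    q=onz(c,*f(u,v),z)[:2]-p[:2]; return np.round((q@ex,q@ey),4)
print("ledge front out",g(393,123,.018),"back out",g(334,360,.018),g(452,360,.018),"cam",ray(c,1,1)[0])
for v in (350,354,357,360): print(g(460,v,.018))
im=cv2.imread("pics/w7.png")[:,:,::-1];crop(im,210,110,310,250,4.2,"pics/w7c.png")
```

```text
-0.015353338288274811 0.04398364476316267 -3.149237631788649 [np.float64(0.0451), np.float64(0.0983), np.float64(0.0466), np.float64(0.0983)]
ledge front out [-0.07    0.0446] back out [0.0473 0.0147] [0.0473 0.0744] cam [ 0.50754987 -0.02380632  0.28388812]
[0.0418 0.0783]
[0.044  0.0784]
[0.0457 0.0784]
[0.0473 0.0785]
```

View pics/w7c.png

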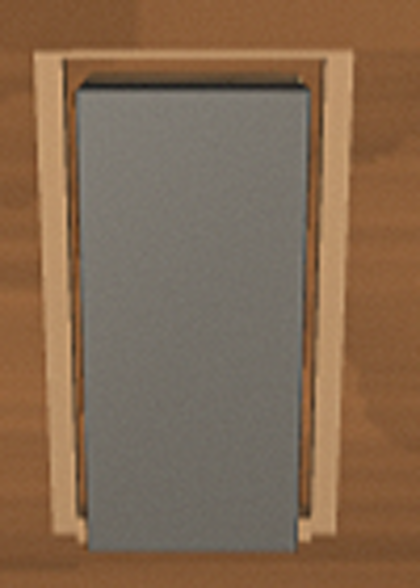

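Emit:
drive_tool(increments="0 0 0.01 -0.12;0 0 0.024 -0.12;0 0 0.024 -0.12;0 0 0.024 -0.12;0 0 0.024 -0.12;0 0 0.024 -0.12;0 0 0.024 -0.12;0 0 0.024 -0.12;0 0 0.024 -0.12;0 0 0.024 -0.12;0 0 0.024 -0.12;0 0 0.01 -0.12", grip=1)

```text
t: 9.35
eef_pos: [0.5843, -0.0122, 0.4251]
tool_rot: [0.001, 0.609, 0.793, 0.0]
contact_force: [-0.1, 0.3, -0.6]
gripper_width: 0.997
```

Emit:
drive_tool(increments="0.01 -0.003 0 -0.08;0.018 -0.006 0 -0.05;0.022 -0.007 0 0;0.022 -0.007 0 0;0.016 -0.006 0 0;0.01 -0.003 0 0;0 0 0 0;0 0 0 0;0 0 0 0")

```text
t: 10.1
eef_pos: [0.6811, -0.044, 0.4222]
tool_rot: [-0.001, 0.657, 0.754, -0.001]
contact_force: [-0.7, 1.2, 0.5]
gripper_width: 1.003
```

```bash
python3 look.py wrist w8;python3 look.py side s8; python3 ov.py s8 200,25,380,200
```

```text
10.1 q [-0.338, 0.422, 0.474, 1.32, -0.19, 1.446, 0.262] p [0.6811, -0.044, 0.4222] rot [-0.0008, 0.6567, 0.7542, -0.0007] F [-0.7, 1.2, 0.5] w 1.003
10.15 q [-0.338, 0.422, 0.474, 1.32, -0.19, 1.446, 0.262] p [0.681, -0.0439, 0.4228] rot [-0.0005, 0.6566, 0.7542, -0.0003] F [0.3, -0.5, 1.0] w 1.002
```

View pics/w8.png

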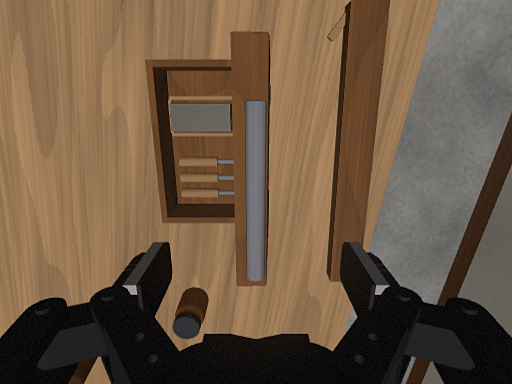

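View pics/s8_ov.png

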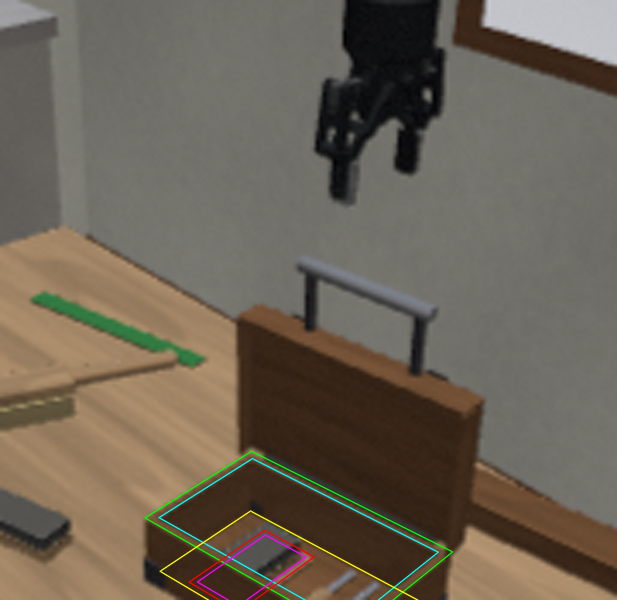

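Run:
```python
from h import *
im=cv2.imread("pics/w8.png")[:,:,::-1];crop(im,215,85,295,295,2.8,"pics/w8c.png")
p=np.array([.6012,-.0552,.1381]);ex=np.array([np.cos(p[2]),np.sin(p[2])]);ey=np.array([-ex[1],ex[0]])
c=np.load("pics/w8.npy",allow_pickle=True)[0]
for z in (.315,.319,.323):
  A=[onz(c,*q,z)[:2] for q in [(256.2,101),(256.2,281)]]
  print(z,[np.round(((a-p[:2])@ex,(a-p[:2])@ey),4) for a in A],np.linalg.norm(A[0]-A[1]),"ang",np.arctan2(*(A[0]-A[1])[::-1])-np.pi/2,"mid",np.round((A[0]+A[1])/2,4))
t=np.array([.681,-.0439])-p[:2];print("tcp",t@ex,t@ey)
R=[0,.6566,.7542];print("jaw",np.arctan2(R[2]**2-R[1]**2,2*R[1]*R[2]))
```

```text
0.315 [array([0.0812, 0.0731]), array([ 0.0812, -0.0837])] 0.1567788590448794 ang 0.1381908951514319 mid [ 0.6823 -0.0493]
0.319 [array([0.0812, 0.0731]), array([ 0.0812, -0.0809])] 0.1540234674685808 ang 0.13819089515143212 mid [ 0.6821 -0.0479]
0.323 [array([0.0812, 0.0732]), array([ 0.0812, -0.0781])] 0.15126807589228233 ang 0.13819089515143235 mid [ 0.6819 -0.0465]
tcp 0.08059582580704444 0.00020703255918530915
jaw 0.13814111493751363
```

View pics/w8c.png

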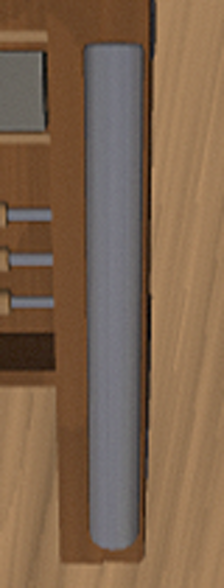

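Emit:
drive_tool(increments="0.0006 0 -0.01 0;0 0 -0.02 0;0 0 -0.025 0;0 0 -0.022 0;0 0 -0.015 0;0 0 -0.008 0;0 0 -0.0025 0;0 0 0 0;0 0 0 0")

```text
t: 10.95
eef_pos: [0.6826, -0.0443, 0.3219]
tool_rot: [0.001, 0.657, 0.754, 0.001]
contact_force: [-0.3, 0.2, -0.3]
gripper_width: 1.0
```

Emit:
drive_tool(increments="0 0 0 0;0 0 0 0;0 0 0 0;0 0 0 0;0 0 0 0;0 0 0 0;0 0 0 0;0 0 0 0;0 0 0 0;0 0 0 0", grip=0.1, squeeze=20)

```text
t: 11.78
eef_pos: [0.6821, -0.0443, 0.321]
tool_rot: [-0.0, 0.657, 0.754, -0.0]
contact_force: [-1.8, -0.7, 3.6]
gripper_width: 0.176
```

```bash
python3 look.py side s9; python3 ov.py s9 200,45,380,180
```

```text
11.78 q [-0.333, 0.469, 0.453, 1.475, -0.21, 1.247, 0.282] p [0.6821, -0.0443, 0.321] rot [-0.0, 0.6567, 0.7541, -0.0] F [-1.8, -0.7, 3.6] w 0.176
```

View pics/s9_ov.png

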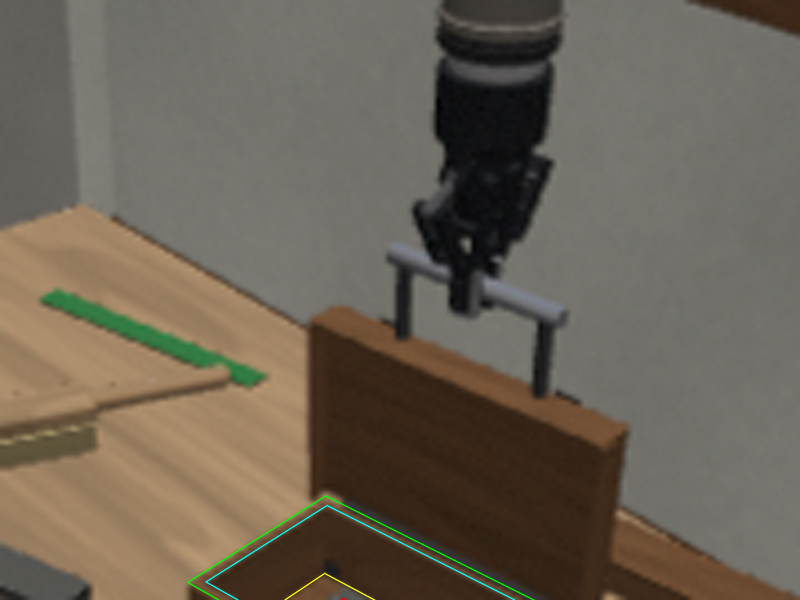

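```bash
cat > arc.py <<'E'
import numpy as np
r=.23517;ph0=1.567;ex=np.array([np.cos(.1381),np.sin(.1381)])
def pos(s): # s = lid angle closed from start
    ph=ph0-s; return np.array([-r*np.cos(ph)*ex[0],-r*np.cos(ph)*ex[1],r*np.sin(ph)])
S=0;steps=[.008,.016]+[.025]*70
seq=np.cumsum([0]+steps)
P=np.array([pos(s) for s in seq])
Q=np.round(P-P[0],4)
k=1
while seq[k]<1.56:
    print(f"s={seq[k-1]:.3f}",";".join("%.4f %.4f %.4f 0"%tuple(Q[j]-Q[j-1]) for j in range(k,k+6)),"-> sum",Q[k+5]);k+=6
E
python3 arc.py
```

```text
s=0.000 -0.0019 -0.0003 -0.0000 0;-0.0037 -0.0005 -0.0001 0;-0.0058 -0.0008 -0.0002 0;-0.0058 -0.0008 -0.0004 0;-0.0058 -0.0008 -0.0005 0;-0.0058 -0.0008 -0.0007 0 -> sum [-0.0288 -0.004  -0.0019]
s=0.124 -0.0058 -0.0008 -0.0008 0;-0.0057 -0.0008 -0.0010 0;-0.0057 -0.0008 -0.0011 0;-0.0057 -0.0008 -0.0013 0;-0.0057 -0.0008 -0.0014 0;-0.0056 -0.0008 -0.0015 0 -> sum [-0.063  -0.0088 -0.009 ]
s=0.274 -0.0056 -0.0007 -0.0017 0;-0.0055 -0.0008 -0.0018 0;-0.0055 -0.0008 -0.0020 0;-0.0054 -0.0007 -0.0021 0;-0.0054 -0.0008 -0.0022 0;-0.0054 -0.0007 -0.0024 0 -> sum [-0.0958 -0.0133 -0.0212]
s=0.424 -0.0052 -0.0007 -0.0025 0;-0.0052 -0.0008 -0.0026 0;-0.0052 -0.0007 -0.0028 0;-0.0050 -0.0007 -0.0029 0;-0.0050 -0.0007 -0.0030 0;-0.0049 -0.0007 -0.0032 0 -> sum [-0.1263 -0.0176 -0.0382]
s=0.574 -0.0049 -0.0006 -0.0032 0;-0.0047 -0.0007 -0.0034 0;-0.0047 -0.0006 -0.0036 0;-0.0046 -0.0007 -0.0036 0;-0.0045 -0.0006 -0.0037 0;-0.0044 -0.0006 -0.0039 0 -> sum [-0.1541 -0.0214 -0.0596]
s=0.724 -0.0043 -0.0006 -0.0039 0;-0.0042 -0.0006 -0.0041 0;-0.0041 -0.0006 -0.0042 0;-0.0040 -0.0005 -0.0043 0;-0.
[... 359 characters left out ...]
052 0;-0.0026 -0.0003 -0.0053 0;-0.0024 -0.0004 -0.0053 0;-0.0023 -0.0003 -0.0054 0 -> sum [-0.2143 -0.0298 -0.1451]
s=1.174 -0.0022 -0.0003 -0.0055 0;-0.0020 -0.0003 -0.0055 0;-0.0019 -0.0002 -0.0055 0;-0.0017 -0.0003 -0.0056 0;-0.0016 -0.0002 -0.0057 0;-0.0015 -0.0002 -0.0057 0 -> sum [-0.2252 -0.0313 -0.1786]
s=1.324 -0.0013 -0.0002 -0.0057 0;-0.0012 -0.0001 -0.0058 0;-0.0011 -0.0002 -0.0057 0;-0.0009 -0.0001 -0.0059 0;-0.0007 -0.0001 -0.0058 0;-0.0006 -0.0001 -0.0058 0 -> sum [-0.231  -0.0321 -0.2133]
s=1.474 -0.0005 -0.0001 -0.0059 0;-0.0003 0.0000 -0.0059 0;-0.0002 0.0000 -0.0058 0;0.0000 -0.0001 -0.0059 0;0.0001 0.0001 -0.0059 0;0.0002 0.0000 -0.0059 0 -> sum [-0.2317 -0.0322 -0.2486]
```

Emit:
drive_tool(increments="-0.0019 -0.0003 0 0;-0.0037 -0.0005 -0.0001 0;-0.0058 -0.0008 -0.0002 0;-0.0058 -0.0008 -0.0004 0;-0.0058 -0.0008 -0.0005 0;-0.0058 -0.0008 -0.0007 0")

```text
t: 12.33
eef_pos: [0.6533, -0.0483, 0.3196]
tool_rot: [0.001, 0.657, 0.754, 0.001]
contact_force: [3.8, 0.2, 2.6]
gripper_width: 0.179
```

Emit:
drive_tool(increments="-0.0058 -0.0008 -0.0008 0;-0.0057 -0.0008 -0.0010 0;-0.0057 -0.0008 -0.0011 0;-0.0057 -0.0008 -0.0013 0;-0.0057 -0.0008 -0.0014 0;-0.0056 -0.0008 -0.0015 0")

```text
t: 12.83
eef_pos: [0.6185, -0.0531, 0.3117]
tool_rot: [-0.0, 0.657, 0.754, -0.0]
contact_force: [3.3, 0.6, 1.6]
gripper_width: 0.179
```

Emit:
drive_tool(increments="-0.0056 -0.0007 -0.0017 0;-0.0055 -0.0008 -0.0018 0;-0.0055 -0.0008 -0.0020 0;-0.0054 -0.0007 -0.0021 0;-0.0054 -0.0008 -0.0022 0;-0.0054 -0.0007 -0.0024 0")

```text
t: 13.33
eef_pos: [0.5857, -0.0576, 0.2993]
tool_rot: [-0.0, 0.657, 0.754, -0.0]
contact_force: [3.6, -0.4, -1.2]
gripper_width: 0.181
```

Emit:
drive_tool(increments="-0.0052 -0.0007 -0.0025 0;-0.0052 -0.0008 -0.0026 0;-0.0052 -0.0007 -0.0028 0;-0.0050 -0.0007 -0.0029 0;-0.0050 -0.0007 -0.0030 0;-0.0049 -0.0007 -0.0032 0")

```text
t: 13.83
eef_pos: [0.5553, -0.0619, 0.2823]
tool_rot: [-0.0, 0.657, 0.754, -0.0]
contact_force: [0.2, 0.6, 3.2]
gripper_width: 0.174
```

Emit:
drive_tool(increments="-0.0049 -0.0006 -0.0032 0;-0.0047 -0.0007 -0.0034 0;-0.0047 -0.0006 -0.0036 0;-0.0046 -0.0007 -0.0036 0;-0.0045 -0.0006 -0.0037 0;-0.0044 -0.0006 -0.0039 0")

```text
t: 14.33
eef_pos: [0.5275, -0.0657, 0.2608]
tool_rot: [-0.0, 0.657, 0.754, -0.0]
contact_force: [2.1, 0.0, 1.4]
gripper_width: 0.176
```

Emit:
drive_tool(increments="-0.0043 -0.0006 -0.0039 0;-0.0042 -0.0006 -0.0041 0;-0.0041 -0.0006 -0.0042 0;-0.0040 -0.0005 -0.0043 0;-0.0038 -0.0006 -0.0044 0;-0.0038 -0.0005 -0.0044 0")

```text
t: 14.83
eef_pos: [0.5034, -0.069, 0.2354]
tool_rot: [-0.0, 0.657, 0.754, -0.0]
contact_force: [0.3, 0.4, 1.2]
gripper_width: 0.18
```

Emit:
drive_tool(increments="-0.0037 -0.0005 -0.0046 0;-0.0035 -0.0005 -0.0047 0;-0.0035 -0.0005 -0.0047 0;-0.0033 -0.0004 -0.0048 0;-0.0032 -0.0005 -0.0050 0;-0.0030 -0.0004 -0.0050 0")

```text
t: 15.33
eef_pos: [0.4833, -0.0718, 0.2066]
tool_rot: [-0.0, 0.657, 0.754, -0.0]
contact_force: [-1.2, 0.1, 1.0]
gripper_width: 0.175
```

Emit:
drive_tool(increments="-0.0030 -0.0004 -0.0050 0;-0.0028 -0.0004 -0.0052 0;-0.0027 -0.0004 -0.0052 0;-0.0026 -0.0003 -0.0053 0;-0.0024 -0.0004 -0.0053 0;-0.0023 -0.0003 -0.0054 0")

```text
t: 15.83
eef_pos: [0.4676, -0.074, 0.1751]
tool_rot: [-0.0, 0.657, 0.754, -0.0]
contact_force: [-0.6, 1.3, -0.1]
gripper_width: 0.177
```

Emit:
drive_tool(increments="-0.0022 -0.0003 -0.0055 0;-0.0020 -0.0003 -0.0055 0;-0.0019 -0.0002 -0.0055 0;-0.0017 -0.0003 -0.0056 0;-0.0016 -0.0002 -0.0057 0;-0.0015 -0.0002 -0.0057 0")

```text
t: 16.33
eef_pos: [0.4568, -0.0755, 0.1416]
tool_rot: [-0.0, 0.657, 0.754, -0.0]
contact_force: [0.5, -0.3, 0.3]
gripper_width: 0.181
```

```bash
python3 look.py side s10; python3 ov.py s10 200,65,380,220
```

```text
16.33 q [-0.333, 0.303, 0.428, 2.174, -0.193, 0.7, 0.364] p [0.4568, -0.0755, 0.1416] rot [-0.0, 0.6567, 0.7542, -0.0] F [0.5, -0.3, 0.3] w 0.181
```

View pics/s10_ov.png

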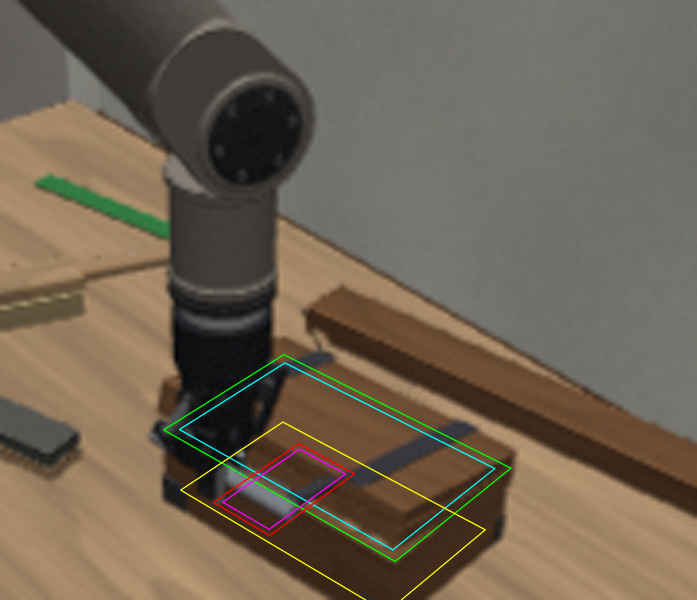

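Emit:
drive_tool(increments="-0.0013 -0.0002 -0.0057 0;-0.0012 -0.0001 -0.0058 0;-0.0008 -0.0002 -0.0047 0;-0.0006 -0.0001 -0.004 0;-0.0004 -0.0001 -0.003 0")

```text
t: 16.8
eef_pos: [0.4525, -0.0762, 0.1185]
tool_rot: [-0.0, 0.657, 0.754, -0.0]
contact_force: [-0.3, 0.2, -0.6]
gripper_width: 0.176
```

Emit:
drive_tool(increments="-0.0003 0 -0.002 0;-0.0002 0 -0.002 0;-0.0002 0 -0.002 0;-0.0002 0 -0.002 0;-0.0002 0 -0.0015 0")

```text
t: 17.22
eef_pos: [0.4515, -0.0762, 0.1093]
tool_rot: [-0.0, 0.657, 0.754, -0.0]
contact_force: [-0.8, -1.6, 0.1]
gripper_width: 0.18
```

Now I take small steps and watch for a rise in the vertical force.

Emit:
drive_tool(increments="-0.0001 0 -0.001 0;-0.0001 0 -0.001 0;0 0 -0.0005 0")

```text
t: 17.47
eef_pos: [0.4512, -0.0762, 0.1069]
tool_rot: [-0.0, 0.657, 0.754, -0.0]
contact_force: [-1.3, -0.7, -0.3]
gripper_width: 0.183
```

Emit:
drive_tool(increments="-0.0001 0 -0.001 0;0 0 -0.001 0;0 0 0 0")

```text
t: 17.72
eef_pos: [0.4511, -0.0762, 0.1048]
tool_rot: [-0.0, 0.657, 0.754, -0.0]
contact_force: [-2.9, 0.0, -0.5]
gripper_width: 0.18
```

Emit:
drive_tool(increments="-0.0003 0 -0.001 0;0 0 -0.001 0;0 0 0 0")

```text
t: 17.97
eef_pos: [0.4509, -0.0762, 0.1029]
tool_rot: [-0.0, 0.657, 0.754, -0.0]
contact_force: [-0.8, -0.8, -1.6]
gripper_width: 0.179
```

Emit:
drive_tool(increments="0 0 -0.001 0;0 0 -0.001 0;0 0 0 0")

```text
t: 18.22
eef_pos: [0.4508, -0.0762, 0.1008]
tool_rot: [-0.0, 0.657, 0.754, -0.0]
contact_force: [-2.8, -0.2, -0.6]
gripper_width: 0.178
```

Emit:
drive_tool(increments="-0.0003 0 -0.001 0;0 0 -0.0005 0;0 0 0 0")

```text
t: 18.47
eef_pos: [0.4507, -0.0762, 0.0994]
tool_rot: [0.0, 0.657, 0.754, -0.0]
contact_force: [-1.7, -0.4, -1.3]
gripper_width: 0.181
```

Emit:
drive_tool(increments="0 0 -0.001 0;0 0 -0.0005 0;0 0 0 0")

```text
t: 18.72
eef_pos: [0.4506, -0.0762, 0.0979]
tool_rot: [-0.0, 0.657, 0.754, -0.0]
contact_force: [-1.9, -0.6, -1.3]
gripper_width: 0.181
```

Emit:
drive_tool(increments="0 0 -0.001 0;0 0 -0.0005 0;0 0 0 0")

```text
t: 18.97
eef_pos: [0.4506, -0.0762, 0.0964]
tool_rot: [-0.0, 0.657, 0.754, -0.0]
contact_force: [-2.5, -2.0, 0.8]
gripper_width: 0.179
```

Emit:
drive_tool(increments="0 0 -0.001 0;0 0 0 0")

```text
t: 19.13
eef_pos: [0.4505, -0.0763, 0.0955]
tool_rot: [-0.0, 0.657, 0.754, -0.0]
contact_force: [-3.2, -1.3, 2.7]
gripper_width: 0.183
```

Emit:
drive_tool(increments="-0.0002 0 -0.0007 0;0 0 0 0;0 0 0 0")

```text
t: 19.38
eef_pos: [0.4505, -0.0763, 0.0949]
tool_rot: [0.0, 0.657, 0.754, 0.0]
contact_force: [-4.0, -0.9, 5.3]
gripper_width: 0.18
```

Emit:
drive_tool(increments="0 0 -0.0004 0;0 0 0 0;0 0 0 0")

```text
t: 19.63
eef_pos: [0.4505, -0.0763, 0.0946]
tool_rot: [-0.0, 0.657, 0.754, 0.0]
contact_force: [-3.8, -1.6, 6.3]
gripper_width: 0.181
```

Emit:
drive_tool(increments="0 0 0 0;0 0 0 0;0 0 0 0;0 0 0 0", grip=0.45)

```text
t: 19.97
eef_pos: [0.451, -0.076, 0.0945]
tool_rot: [0.0, 0.657, 0.754, 0.0]
contact_force: [-0.1, -0.4, -0.5]
gripper_width: 0.449
```

```bash
python3 look.py wrist w11; python3 look.py side s11; python3 ov.py s11 200,65,380,220
```

```text
19.97 q [-0.288, 0.384, 0.383, 2.215, -0.257, 0.583, 0.424] p [0.451, -0.076, 0.0945] rot [0.0003, 0.6565, 0.7543, 0.0003] F [-0.1, -0.4, -0.5] w 0.449
20.02 q [-0.288, 0.384, 0.383, 2.215, -0.257, 0.583, 0.424] p [0.4509, -0.076, 0.0944] rot [0.0002, 0.6566, 0.7543, 0.0002] F [0.2, -0.7, -0.0] w 0.451
```

View pics/w11.png

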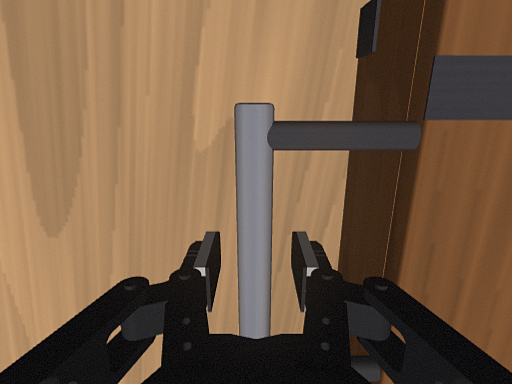

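View pics/s11_ov.png

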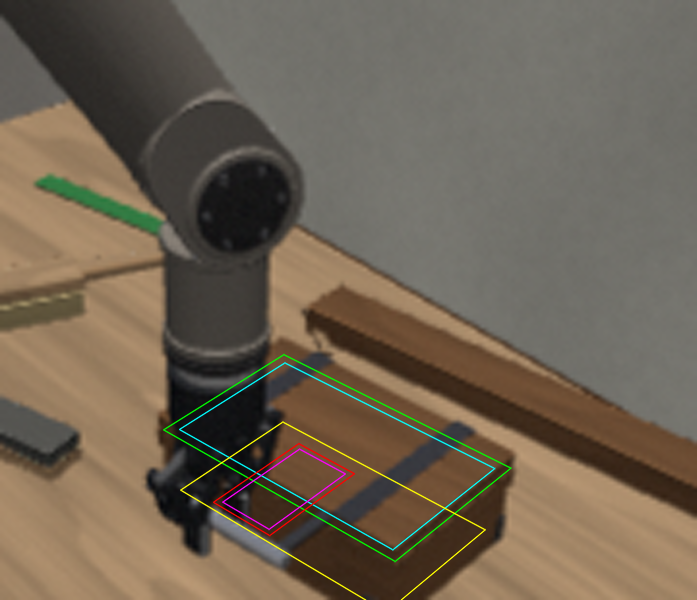

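Emit:
drive_tool(increments="0 0 0.006 0;0 0 0.012 0;0 0 0.02 0;0 0 0.025 0;0 0 0.025 0;0 0 0.025 0;0 0 0.025 0;0 0 0.015 0;0 0 0.007 0;0 0 0 0;0 0 0 0")

```text
t: 20.98
eef_pos: [0.4502, -0.0761, 0.2541]
tool_rot: [-0.0, 0.657, 0.754, 0.0]
contact_force: [0.2, -0.6, -1.4]
gripper_width: 0.451
```

```bash
python3 look.py wrist w12; python3 look.py side s12; python3 look.py top t12
python3 - <<'E'
from h import *
im=cv2.imread("pics/s12.png")[:,:,::-1];crop(im,220,110,345,225,5,"pics/s12c.png")
E
```

```text
20.98 q [-0.408, 0.107, 0.478, 2.08, -0.06, 0.967, 0.24] p [0.4502, -0.0761, 0.2541] rot [-0.0001, 0.6566, 0.7542, 0.0] F [0.2, -0.6, -1.4] w 0.451
21.03 q [-0.408, 0.108, 0.478, 2.08, -0.06, 0.967, 0.24] p [0.4499, -0.0761, 0.2535] rot [-0.0005, 0.6566, 0.7542, -0.0005] F [-0.2, 0.5, 1.1] w 0.449
21.08 q [-0.407, 0.109, 0.478, 2.081, -0.06, 0.967, 0.24] p [0.4497, -0.0761, 0.2532] rot [-0.0008, 0.6567, 0.7542, -0.0008] F [0.0, 0.2, -0.5] w 0.451
```

View pics/w12.png

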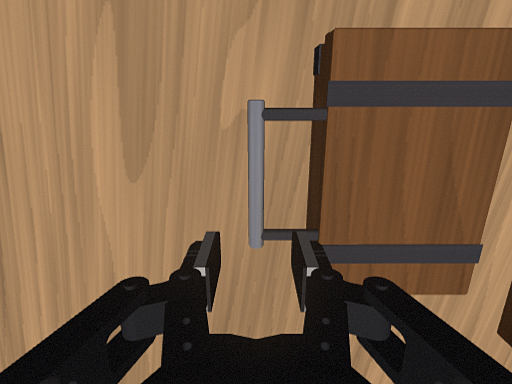

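View pics/s12c.png

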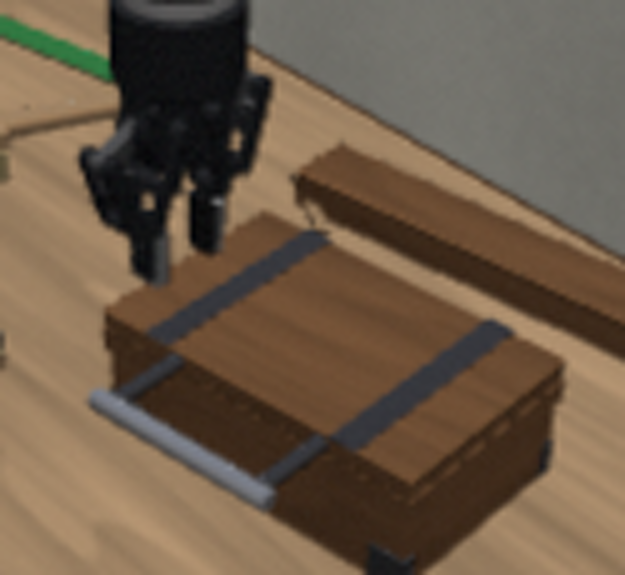

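View pics/t12.png

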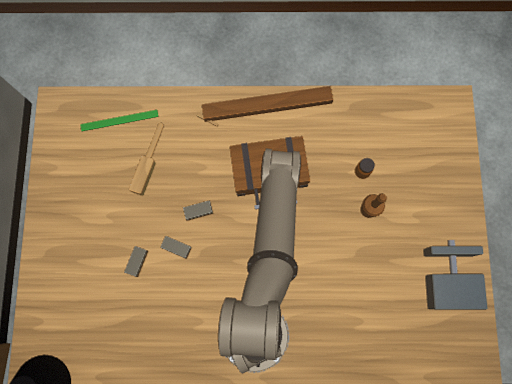

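Run:
```python
from station import bot
from h import *
from ov import W
p=(.6012,-.0552,.1381);c=bot.calibration("side")
for z in (.090,.093,.096,.099,.105): print(z,[proj(c,W(p,(.082-.235,y,z))).round(1).tolist() for y in(.075,-.075)])
print("seen",(238.6,189.2),(273.2,208.6))
o=bot.get_obs();print(o['t'],o['contact_force'],np.abs(o['joint_vel']).max())
print(bot.hand_in())
```

```text
0.09 [[238.4, 190.1], [273.2, 211.0]]
0.093 [[238.4, 189.4], [273.3, 210.3]]
0.096 [[238.3, 188.7], [273.3, 209.6]]
0.099 [[238.3, 188.0], [273.3, 208.8]]
0.105 [[238.3, 186.5], [273.4, 207.4]]
seen (238.6, 189.2) (273.2, 208.6)
21.1333 [ 0.21824582  0.20389559 -1.2021615 ] 0.003426997998372759
the job is handed in; nothing more can be done
None
```

I laid the farthest whetstone in the chest's bay, lowered the lid by its bar while holding it all the way, released it, and handed the job in at 21.1 s. `hand_in` gave no verdict, so the results below rest on my own checks.

- **Stone:** the wrist view showed it inside the ledge, released, about 1–3 mm from the bay's centre. The tool height at release matched it lying flat. The lid was then about 1.5 rad open.
- **Lid:** I lowered it at about 0.3 rad/s and slowed to 0.1 rad/s or less near the end. Readings between moves stayed under about 4 N until the seal, where the last press reached about 6 N vertically. It stayed put on release. The final side view shows it sitting flush, with the bar at about 94–100 mm, within the 93–105 mm expected when shut.
- **Rest of the scene:** in the last top view the mallet, brush and jar look unmoved. The gripper is clear of everything.
- **Disagreement:** the wrist camera and the top-and-side fit differed by 2–3 mm on the chest's front-to-back position. I went with the wrist camera for both the placing and the lid's arc, and the low forces along the arc fit that choice.
- **Limit of the checks:** the camera views cannot confirm the lid angle to 0.008 rad. That it is fully shut rests on the firm stop I felt and its staying put when released.

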